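# Unlock the folding stay and shut the ripening box that holds a cheese

### The arm

A 6-joint arm with a two-finger parallel gripper is mounted at the origin on the work surface. World frame = base frame: x ahead of the robot, y to its left, z up, the work surface at z = 0. Lengths are in m, angles in degrees, forces in N, time in s.
With the tool pointing down it reaches from about 0.375 to 0.975 m from the base axis. Payload 3.8 kg.
Tool frame: the origin (TCP) lies at the very end of the fingers, on their centre line; the grasp point (between the pads) lies 19 mm behind it; z points along the fingers, y is the direction in which the jaws open and shut (so a half turn about z gives the same grasp; the last joint's range is limited). The gripper opens to 88 mm and grips with 3 to 60 N. Pads are 18 mm wide; open, the fingers measure 123 mm over their backs; the gripper's body (75 mm by 187 mm) begins 45 mm behind the grasp point.
Start: joints at [73.172, 15.12, 91.902, -0, 72.978, -2.114], TCP at [0.171, 0.653, 0.239] pointing down, gripper open.
Joint ranges: [-150.88, 150.88], [-54.13, 125.18], [17.81, 147.31], [-75.09, 255.09], [0, 152.58], [-146.25, 146.25]. Speed limits (degrees/s): [147.25, 147.25, 180, 180, 180, 180].

### API

Orientations are given as a 3x3 rotation matrix whose columns are the frame's x, y, z axes.
In Python, from plant import env gives the robot as it stands. The module is installed in compiled form; this text tells all that it offers. Calls block until the motion is done:
- env.move_pose(position, orientation): joint-space move of the TCP to a pose.
- env.servo_line(position, orientation=None, velocity=0.15): straight line of the TCP; orientation=None keeps the orientation; velocity is the mean speed in m/s.
- env.move_j(angles): joint-space move.
- env.grip(opening): finger opening in m; the grip force is fixed at half the most; returns when the fingers have stopped.
- env.dwell(seconds).
- env.solve_ik(position, orientation): joint angles nearest the present ones, or None.
- env.get_state(): the state.
- env.grab_frame(name): name is "scene" or "top" or "wrist"; returns (picture, depth): 384x512x3 uint8, red, green, blue; 384x512 float32, m along the optical axis (not along the pixel's ray), 0 where there is no reading.
- env.calibration(name): a dict with "K" (3x3 intrinsics, pixels), "rvec" (rotation vector, rad) and "tvec" (3), from world to camera coordinates, as OpenCV has them; the wrist camera has in their place "tool_from_camera" (4x4, takes a point from camera to tool coordinates, whose origin is the TCP and whose axes are the flange's). Camera axes: x right, y down, z forward; pixel columns grow to the right and rows downward; lengths in m; the calibration is good to about 2 mm. A picture is of the moment at which its call begins: read the wrist's pose just before it. calibration takes no time and is no camera call.
A pose or a line that the arm cannot do raises env.Unreachable and nothing moves.
- env.finish_job(): hands the job in, once; it reports no verdict.
The state is a dict: "time_s": time; "joint_pos": joint angles; "qd": joint speeds; "joint_efforts": joint torques, N m; "tool_pos": TCP position; "ee_rot": TCP orientation; "contact_force": force on the tool from outside, world axes, zero at the start; "wrist_torque": the same for the moment, N m; "grip_width": finger opening in m.
Only numpy, scipy, OpenCV 4.12 (cv2) and the standard library are available. Lean on these libraries where they do the work, as an engineer would, in place of code of your own. Each camera call takes 0.05 s, during which the arm holds its last target.

### The job

Two wooden ripening boxes stand open on the bench, each with its lid propped by a folding stay. Shut the one that has the cheese in it: lift the finger bar at the knee of its stay until the knee is past centre and unlocked, let go, then lower the lid gently until it is fully down. Leave the empty box open as it is.

Things in the scene. Friction and masses are not known exactly. Their poses are not given: they have to be found in the camera images.
- full_box: Fixed pale wooden box, open, holding one round grey cheese (104 mm wide, 52 high). Outside 160 (x) x 190 (y) x 90 mm high. Origin: centre of underside, z up. Its -x side is the front, with the folding stay: two 83 mm steel links, 4 to 9 mm off the front. The lower link turns on a pin at box y = 70, z = 78 mm; the upper is pinned to the lid 75 mm from the hinge. Stay and bar stay put where left.
- full_knee_bar (a point): Grasp point of the finger bar at the stay's knee: steel, round, 14 mm thick, 63 mm long, along box x; on its axis 48 mm before the front, 19 mm from the free end, 114 mm above the bench when locked. Pinch from above, fingers on the box -y and +y sides. It rises on an 83 mm circle about the lower pin, up and to +y. Past centre after 7 mm of rise; 30 mm is ample, brings the lid down some 10 deg.
- full_lid_hinge (a point): Middle of the hinge line of the full box's lid (box x = 0, y = -95, z = 90 mm), which runs along box x; axes as the box. The lid is a wooden board 160 mm along the hinge, 190 mm out to its free edge, 12 mm thick; the hinge line is on its underside. Its free edge swings down towards box +y. Stiff hinge: it stays where left; once unlocked 2 to 6 N on the outer face near the free edge lowers it.
- full_lid (a joint): Lid of the box with the cheese, rad: 0 as found (propped, standing 1.19 above shut), grows as it is lowered, 1.19 fully shut. Locked near 0 until the knee is lifted past centre; as it shuts the knee bar rises to about 60 mm above the lid.
- empty_lid (a joint): Lid of the other, empty box (same make, same stay), rad: 0 as found, propped open; grows if lowered. To be left.

How it is judged:
By the outcome, as a careful person would: the job done as asked, in the order asked, and still so for the second after the job is handed in, with the robot touching nothing.
It also fails if it takes over 53 s, if anything falls off the work surface, if the arm or the gripper's body presses on something with over 40 N, if the wrist force passes 120 N, or if a joint passes its speed limit or range.

## Working session

There is one attempt and no reset: what is moved stays moved. The work goes in short steps, each a Python script; the robot and the scene stay as the last script left them, time stands still between calls to the robot, and variables do not carry over. Pictures are saved under pics/ and viewed, and the job is handed in when it is done.

```bash
mkdir -p pics; python3 - <<'E'
from plant import env
import cv2,numpy as np
for n in("scene","top","wrist"):
    p,d=env.grab_frame(n); cv2.imwrite(f"pics/{n}0.png",p[:,:,::-1]); np.save(f"pics/{n}0.npy",d)
    print(n,env.calibration(n),(d>0).mean())
s=env.get_state();print(s['time_s'],s['tool_pos'],s['ee_rot'],s['contact_force'],s['grip_width'])
E
```

```text
scene {'K': array([[483.3350377 ,   0.        , 260.78464759],
       [  0.        , 483.3350377 , 196.86148714],
       [  0.        ,   0.        ,   1.        ]]), 'rvec': array([ 1.1838033 ,  2.19758169, -1.10470601]), 'tvec': array([ 0.35114635, -0.18083933,  1.36332461])} 0.9960581461588541
top {'K': array([[386.62351937,   0.        , 252.9880323 ],
       [  0.        , 386.62351937, 192.7983167 ],
       [  0.        ,   0.        ,   1.        ]]), 'rvec': array([ 2.16858904, -2.1319149 ,  0.08172626]), 'tvec': array([-0.05501095,  0.52088333,  0.74143905])} 0.99591064453125
wrist {'K': array([[330.85712102,   0.        , 260.58948958],
       [  0.        , 330.85712102, 194.19217723],
       [  0.        ,   0.        ,   1.        ]]), 'tool_from_camera': array([[-2.82074860e-04, -9.56376374e-01, -2.92137213e-01,
         7.57393480e-02],
       [ 9.99999901e-01, -3.70092250e-04,  2.46023610e-04,
         9.68699547e-04],
       [-3.43408886e-04, -2.92137114e-01,  9.56376384e-01,
        -1.45940025e-01],
       [ 0.00000000e+00,  0.00000000e+00,  0.00000000e+00,
         1.00000000e+00]])} 0.9959818522135416
0.15 [0.17127533 0.6523672  0.237717  ] [[-9.67213748e-01  2.53963254e-01 -4.80840039e-04]
 [ 2.53963702e-01  9.67212440e-01 -1.59188511e-03]
 [ 6.07941446e-05 -1.66180908e-03 -9.99998617e-01]] [ 0.17896388 -0.32526112 -0.01648289] 0.08806920715632266
```

View pics/scene0.png

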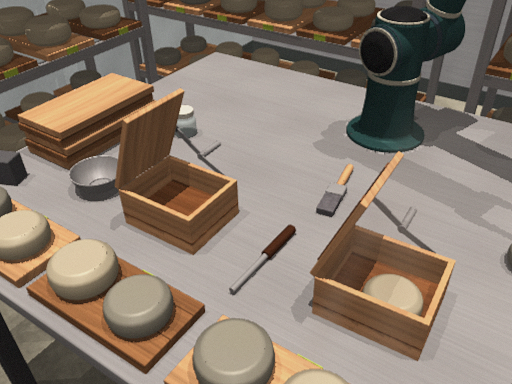

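View pics/top0.png

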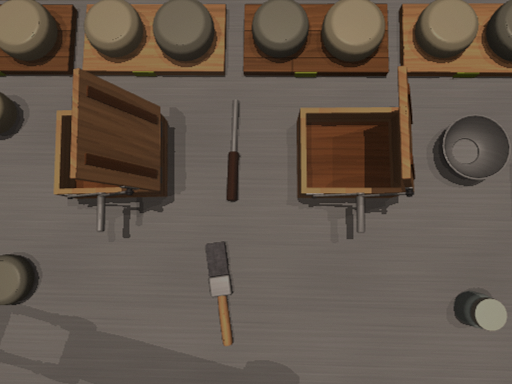

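View pics/wrist0.png

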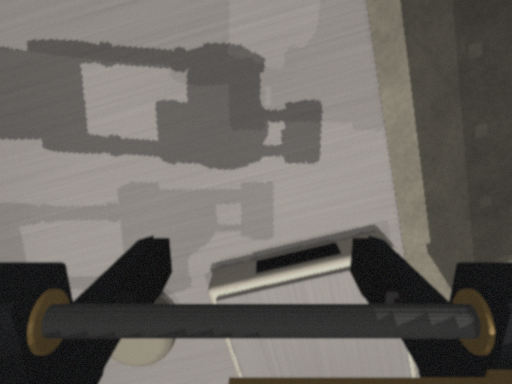

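The scene view shows the cheese in the right-hand box (~(392,293)), and the left-hand box (~(180,200)) is empty. The top view shows two boxes at (110,150) and (350,150), each with its bar below it at (100,210) and (361,215). Next I'll match the boxes across views and measure them.

```bash
cat > h.py <<'E'
import cv2,numpy as np
from plant import env
def world(n,d):
    c=env.calibration(n);K=c['K'];R=cv2.Rodrigues(c['rvec'])[0]
    v,u=np.mgrid[:d.shape[0],:d.shape[1]]
    P=np.stack([(u-K[0,2])/K[0,0]*d,(v-K[1,2])/K[1,1]*d,d],-1)
    return (P-c['tvec'])@R
def proj(n,X):
    c=env.calibration(n);return cv2.projectPoints(np.float64(X).reshape(-1,3),c['rvec'],c['tvec'],c['K'],None)[0][:,0]
def ray(n,u,v,z):
    c=env.calibration(n);R=cv2.Rodrigues(c['rvec'])[0];o=-R.T@c['tvec'];r=R.T@np.linalg.inv(c['K'])@[u,v,1];return o+r*(z-o[2])/r[2]
E
python3 - <<'E'
from h import *
W={}
for n in("top","scene"): W[n]=world(n,np.load(f"pics/{n}0.npy"))
W_=W["top"]
print("axes: left box",W_[150,66],"right box",W_[150,305], "bar",W_[215,100],W_[215,361])
print("cheese scene",W["scene"][293,395],"empty floor",W["scene"][190,180])
z=W_[:,:,2]
# heights image
im=np.uint8(np.clip(z/0.35*255,0,255)); im=cv2.applyColorMap(im,cv2.COLORMAP_JET)
cv2.imwrite("pics/z0.png",im)
p=cv2.imread("pics/top0.png"); a=cv2.resize(p[60:250,40:190],None,fx=4,fy=4,interpolation=cv2.INTER_CUBIC)[:600]; cv2.imwrite("pics/topL.png",cv2.resize(p[60:250,30:200],None,fx=3.1,fy=3.1,interpolation=cv2.INTER_CUBIC))
for nm,u0,u1 in(("L",30,200),("R",280,430)):
    m=np.zeros(z.shape,bool); m[80:240,u0:u1]=True
    m&=(z>.084)&(z<.095)
    P=W_[m]; print(nm,m.sum(),P.min(0),P.max(0)); print(cv2.minAreaRect(np.float32(P[:,:2])))
E
```

```text
axes: left box [0.59525248 0.31656067 0.06742184] right box [ 0.59580956 -0.14255357  0.08924521] bar [0.46830796 0.21926451 0.11989191] [ 0.4761062  -0.23595869  0.1200955 ]
cheese scene [0.60751117 0.25577257 0.06171977] empty floor [ 0.5555608  -0.27118533  0.03524302]
L 1078 [0.50231478 0.12372015 0.08402116] [0.66874548 0.32972753 0.09480122]
((0.5892588496208191, 0.22727924585342407), (0.16764742136001587, 0.20041340589523315), 2.574831247329712)
R 1849 [ 0.50956717 -0.32320282  0.08402499] [ 0.67916271 -0.13274523  0.09498438]
((0.5967956185340881, -0.2249349057674408), (0.1676579713821411, 0.18879514932632446), 2.895197629928589)
```

```bash
ls pics
```

```text
scene0.npy
scene0.png
top0.npy
top0.png
topL.png
wrist0.npy
wrist0.png
z0.png
```

View pics/topL.png

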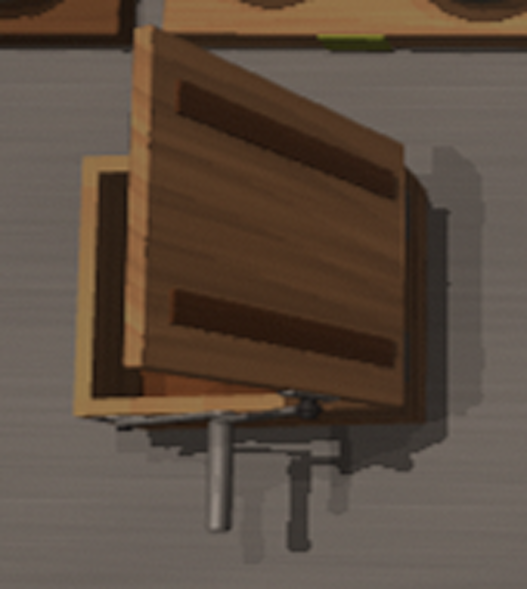

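View pics/z0.png

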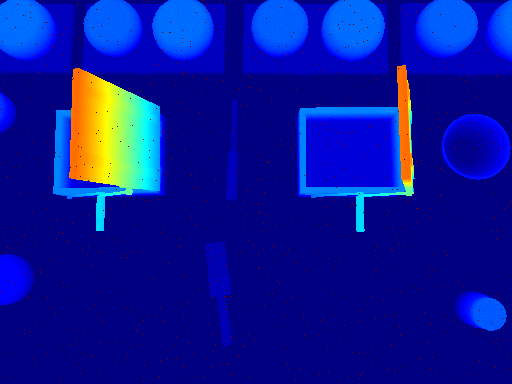

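```bash
python3 - <<'E'
from h import *
W_=world("top",np.load("pics/top0.npy")); z=W_[:,:,2]
A=ray("top",57.1,110.6,.09);B=ray("top",54.5,193.5,.09);print("rim +y back, front",A,B,np.linalg.norm(A-B))
m=np.zeros(z.shape,bool); m[198:240,85:115]=True; m&=(z>.1)
v,u=np.nonzero(m);P=W_[m];print("bar",m.sum(),P.min(0),P.max(0),np.median(P,0),u.min(),u.max(),v.max())
for r in range(198,234,4):
    k=v==r
    if k.any(): print(r,u[k].min(),u[k].max(),P[k].mean(0))
# front rim line via colour/height: outermost row with z>.084 per column
pts=[]
for c in range(58,95):
    k=np.nonzero((z[150:205,c]>.084)&(z[150:205,c]<.096))[0]
    if len(k): pts.append(ray("top",c,150+k.max()+.5,.09)[:2])
pts=np.array(pts);print("front",np.polyfit(pts[:,1],pts[:,0],1),pts[::6])
pts=[]
for r in range(112,193):
    k=np.nonzero((z[r,40:70]>.084)&(z[r,40:70]<.096))[0]
    if len(k): pts.append(ray("top",40+k.min()-.5,r,.09)[:2])
pts=np.array(pts);print("side y=ax+b",np.polyfit(pts[:,0],pts[:,1],1))
# lid plane
m=np.zeros(z.shape,bool); m[100:170,85:150]=True; m&=z>.11
Q=W_[m];c=Q.mean(0);n=np.linalg.svd(Q-c,full_matrices=False)[2][2];print("lid n",n,c)
# hinge: intersection of plane with z=.09
E
```

```text
rim +y back, front [0.66634906 0.32713182 0.09      ] [0.50799702 0.3202171  0.09      ] 0.1585029372475579
bar 287 [ 0.43886079 -0.07166876  0.11068871] [0.49900849 0.22887219 0.79141791] [0.4700271  0.21937569 0.11924485] 88 114 238
198 93 104 [0.49183001 0.18830963 0.1933205 ]
202 97 104 [0.49131697 0.22018475 0.11897945]
206 96 104 [0.48424723 0.22079998 0.11860001]
210 96 104 [0.47288467 0.18831083 0.19381705]
214 96 104 [0.47013508 0.22000972 0.11839474]
218 96 109 [0.46037121 0.18779507 0.19367884]
222 96 103 [0.45603398 0.21964259 0.1193007 ]
226 96 103 [0.44904756 0.21953388 0.11853963]
230 96 103 [0.44205608 0.21896623 0.11884327]
front [-0.08998813  0.5314154 ] [[0.50809868 0.3136149 ]
 [0.50641048 0.30217042]
 [0.50286558 0.29061198]
 [0.503042   0.27933521]
 [0.50321825 0.26806965]
 [0.51082757 0.25730385]
 [0.51099997 0.24604754]]
side y=ax+b [0.03865698 0.30400153]
lid n [-0.08419821  0.9946519  -0.05981862] [0.59344286 0.1645244  0.1971488 ]
```

```bash
cat >> h.py <<'E'
yaw=np.radians(2.3);C=np.array([.590,.2275,0])
ex=np.array([np.cos(yaw),np.sin(yaw),0]);ey=np.array([-np.sin(yaw),np.cos(yaw),0]);ez=np.array([0,0,1.])
Rb=np.stack([ex,ey,ez],1)
def b2w(p): return C+Rb@np.asarray(p,float)
def tool(tilt=0):   # jaw along box y, tool x towards robot, leaning back to the robot by tilt deg
    t=np.radians(tilt);zt=np.sin(t)*ex-np.cos(t)*ez;yt=ey;return np.stack([np.cross(yt,zt),yt,zt],1)
TG=tool(8)
GX=.4575; GY=.2197
def knee_tcp(h,dz=.002):
    dy=(-np.sqrt(.083**2-(.036+h)**2)+np.sqrt(.083**2-.036**2))
    g=np.array([GX,GY,.114+h+dz])+ey*dy
    return g+.019*TG[:,2]
TD=tool(0)
def lid_tcp(th,r=.168,x=.02,gap=0,half=.0175):
    cy=-.095+r*np.cos(th)-(.012+gap)*np.sin(th); cz=.09+r*np.sin(th)+(.012+gap)*np.cos(th)
    return b2w([x,cy-half,cz])
E
python3 - <<'E'
from h import *
for p,R in[([.40,.36,.40],TG),(knee_tcp(0)+[-.0,0,.2],TG),(knee_tcp(0),TG),(knee_tcp(.032),TG),([.45,.24,.40],TD),(lid_tcp(1.02,gap=.03)+[0,0,.12],TD),(lid_tcp(1.02),TD),(lid_tcp(0.5),TD),(lid_tcp(0),TD)]:
    print(np.round(p,3),np.round(env.solve_ik(p,R),1) if env.solve_ik(p,R) is not None else None)
E
```

```text
[0.4  0.36 0.4 ] [ 42.6  -7.2  99.3  -5.2  81.7 -49.2]
[0.46  0.22  0.297] [ 24.8  -9.7 112.1  -3.2  70.3 -66.6]
[0.46  0.22  0.097] [ 24.8   0.6 124.8  -4.2  47.2 -64.9]
[0.459 0.247 0.129] [ 27.8  -0.4 121.9  -4.4  51.3 -62. ]
[0.45 0.24 0.4 ] [ 25.3  -6.3  98.3  -0.   88.1 -67. ]
[0.612 0.168 0.375] [ 13.1   7.9  86.4  -0.   85.7 -79.2]
[0.611 0.194 0.239] [ 15.3  11.5  96.3  -0.   72.3 -77. ]
[0.609 0.257 0.181] [ 20.8  15.9  97.2  -0.   67.  -71.5]
[0.608 0.284 0.102] [ 22.9  20.9  99.5  -0.   59.6 -69.4]
```

```bash
python3 - <<'E'
from h import *
env.move_pose([.40,.36,.40],TG)
env.move_pose(knee_tcp(0)+[-.0,0,.2],TG)
env.servo_line(knee_tcp(0)+[0,0,.07],velocity=.15)
s=env.get_state();T=np.eye(4);T[:3,:3]=s['ee_rot'];T[:3,3]=s['tool_pos']
p,d=env.grab_frame("wrist");c=env.calibration("wrist");T=T@c['tool_from_camera'];K=c['K']
cv2.imwrite("pics/w1.png",p[:,:,::-1])
v,u=np.mgrid[:384,:512];W=np.stack([(u-K[0,2])/K[0,0]*d,(v-K[1,2])/K[1,1]*d,d],-1)@T[:3,:3].T+T[:3,3]
np.save("pics/w1W.npy",W)
m=(d>0)&(W[:,:,2]>.1)&(W[:,:,2]<.128)&(W[:,:,0]<.495)&(abs(W[:,:,1]-.22)<.03);P=W[m]
print(m.sum(),P.min(0),P.max(0),np.percentile(P,[2,50,98],axis=0));print(np.polyfit(P[:,0],P[:,1],1))
print(s['time_s'],s['tool_pos'],s['contact_force'])
p,d=env.grab_frame("scene");cv2.imwrite("pics/s1.png",p[:,:,::-1])
E
```

```text
1772 [0.43920618 0.2148048  0.10832441] [0.49491941 0.22989394 0.122761  ] [[0.43995067 0.21546351 0.11255838]
 [0.46352901 0.22216193 0.1195782 ]
 [0.49366784 0.22911022 0.12142698]]
[0.0348318  0.20602697]
3.425 [0.46094724 0.22043629 0.16839441] [-0.41583852  0.4693134  -0.39334573]
```

View pics/w1.png

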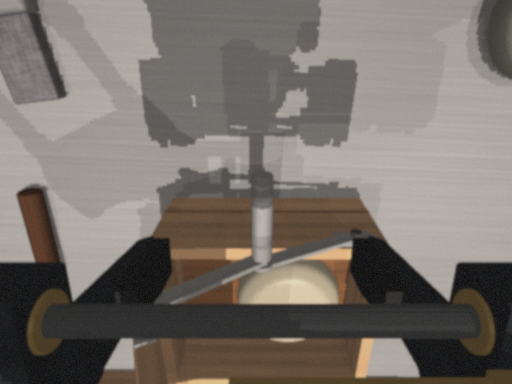

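View pics/s1.png

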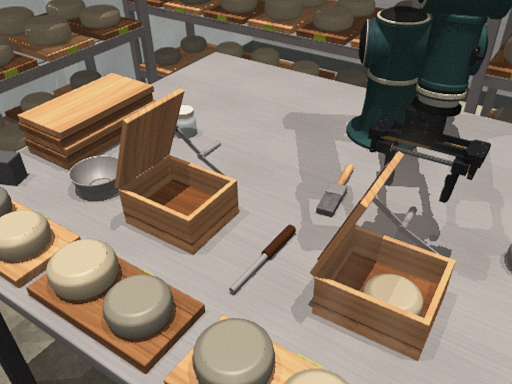

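The wrist view shows the bar at (262,180–265), centred between the fingers, with the cheese behind it at (288,290). The bar tip is at x=0.440 and its axis at y≈0.222. I'll nudge y, go down, pinch and lift along the arc.

```bash
sed -i 's/GY=.2197/GY=.2215/' h.py; python3 - <<'E'
from h import *
def pr(t):
    s=env.get_state();print(t,round(s['time_s'],2),np.round(s['tool_pos'],4),np.round(s['contact_force'],1),round(s['grip_width'],4))
env.servo_line(knee_tcp(0)+[0,0,.05],velocity=.1)
env.servo_line(knee_tcp(0),velocity=.06);pr("down")
env.grip(0.006);pr("grip")
for h in (.004,.008,.012,.016,.020,.024,.028,.031):
    env.servo_line(knee_tcp(h),velocity=.03);pr(h)
    f=env.get_state()['contact_force']
    if np.linalg.norm(f)>35: print("STOP");break
p,d=env.grab_frame("scene");cv2.imwrite("pics/s2.png",p[:,:,::-1])
E
```

```text
down 4.86 [0.4605 0.2218 0.0975] [-0.2  0.1  0.2] 0.0879
grip 5.99 [0.4601 0.2212 0.0971] [-0.2 -3.2 -0.1] 0.013
0.004 6.29 [0.46   0.2232 0.101 ] [ 2.2 -4.4 -1.5] 0.0126
0.008 6.6 [0.46   0.2254 0.1052] [ 1.8 -5.2 -0.8] 0.0128
0.012 6.91 [0.4599 0.2278 0.1093] [ 2. -6.  1.] 0.0128
0.016 7.22 [0.4597 0.2305 0.1133] [ 1.4 -8.2  1.5] 0.0125
0.02 7.55 [0.4596 0.2336 0.1174] [ 0.6 -8.7  0.7] 0.0126
0.024 7.88 [0.4595 0.2372 0.1216] [  0.8 -11.4   4.2] 0.0131
0.028 8.23 [0.4594 0.2412 0.1259] [ -0.5 -12.    6.2] 0.0132
0.031 8.55 [0.4592 0.2448 0.1291] [ -0.5 -13.7   8.9] 0.0129
```

View pics/s2.png

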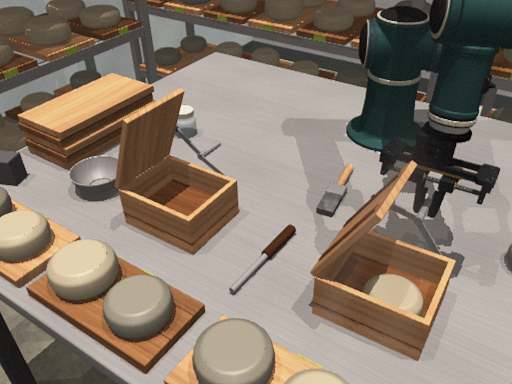

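The lid edge has moved from (400,155) to (410,172), so the knee is unlocked. I'll release, retreat and measure the lid.

```bash
python3 - <<'E'
from h import *
def pr(t):
    s=env.get_state();print(t,round(s['time_s'],2),np.round(s['tool_pos'],4),np.round(s['contact_force'],1),round(s['grip_width'],4))
env.grip(0.06);pr("rel")
p=np.array(env.get_state()['tool_pos'])
env.servo_line(p-.10*TG[:,2],velocity=.12)
env.servo_line(p+[-.05,0,.27],velocity=.25);pr("up")
env.grip(0.0);pr("closed")
env.move_pose([.47,.12,.42],TD);pr("mid")
p,d=env.grab_frame("top");cv2.imwrite("pics/t3.png",p[:,:,::-1]);np.save("pics/t3.npy",d)
p,d2=env.grab_frame("scene");cv2.imwrite("pics/s3.png",p[:,:,::-1])
np.save("pics/s3.npy",d2)
for nm in("t3",):
    W=world("top",d);z=W[:,:,2]
    m=(z>.12)&(z<.3)&(W[:,:,0]>.53)&(W[:,:,0]<.66)&(W[:,:,1]>.12)&(W[:,:,1]<.32)
    P=W[m];q=(P-C)@Rb;c=q.mean(0);n=np.linalg.svd(q-c,full_matrices=False)[2][2];print(m.sum(),c,n,q.max(0),np.degrees(np.arctan2(q[:,2]-.09,q[:,1]+.095)).mean())
E
```

```text
rel 9.42 [0.4591 0.2474 0.1281] [ 0.4 -0.3  0.1] 0.0601
up 11.25 [0.4086 0.2471 0.3961] [-0.5 -0.4 -0.1] 0.0594
closed 12.2 [0.4091 0.2475 0.3982] [ 0.9 -0.3 -0.1] 0.0008
mid 12.83 [0.4701 0.1199 0.4198] [-0.1 -0.2 -0.4] 0.0005
4838 [ 0.01970585 -0.04088365  0.20229412] [-0.0083544  -0.8636793   0.50397248] [0.06987686 0.00301891 0.26236116] 65.6859615007561
```

View pics/t3.png

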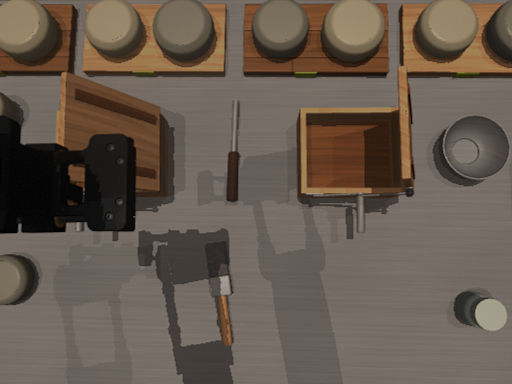

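View pics/s3.png

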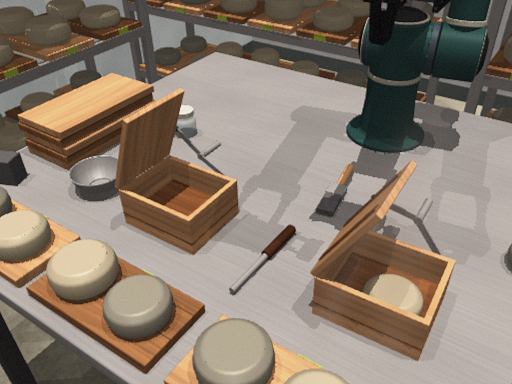

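The bar now stands at (425,212) in the scene view and the lid holds at about 60° above shut. The empty box is unchanged. Next I'll approach the outer face with closed fingers until they touch.

```bash
python3 - <<'E'
from h import *
def pr(t):
    s=env.get_state();print(t,round(s['time_s'],2),np.round(s['tool_pos'],4),np.round(s['contact_force'],1))
th=1.05
q=lid_tcp(th,gap=.045)
env.move_pose(q+[0,0,.12],TD);pr("above")
env.servo_line(q,velocity=.12);pr("standoff")
f0=np.array(env.get_state()['contact_force'])
for g in np.arange(.042,-.02,-.003):
    env.servo_line(lid_tcp(th,gap=g),velocity=.03)
    s=env.get_state();df=np.array(s['contact_force'])-f0
    if np.linalg.norm(df)>1.5: print("contact gap",g,df);break
pr("end")
p,d=env.grab_frame("scene");cv2.imwrite("pics/s4.png",p[:,:,::-1])
E
```

```text
above 13.58 [0.612  0.151  0.3838] [-0.2  0.4  0.8]
standoff 14.73 [0.6137 0.1501 0.2653] [-0.9  0.6  0.4]
contact gap 0.042 [ 1.34434615 -1.05494601 -1.18789881]
end 14.98 [0.6133 0.1529 0.2632] [ 0.5 -0.5 -0.8]
```

View pics/s4.png

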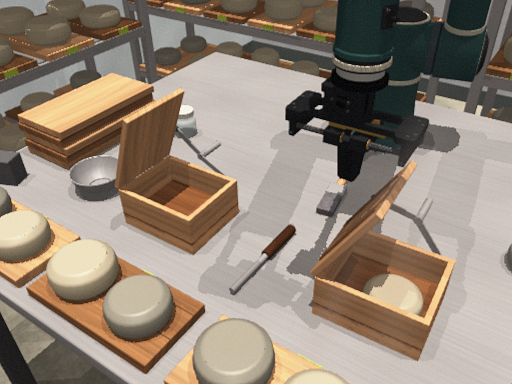

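That was only noise: the picture shows the tip at (350,178), still short of the lid. I'll continue using an averaged force along the lid normal, then follow the arc slowly.

```bash
cat >> h.py <<'E'
def fn(th,k=5):
    n=-np.sin(th)*ey+np.cos(th)*ez;F=[]
    for _ in range(k): F.append(env.get_state()['contact_force']);env.dwell(.01)
    return float(np.mean(F,0)@n)
E
python3 - <<'E'
from h import *
def pr(t):
    s=env.get_state();print(t,round(s['time_s'],2),np.round(s['tool_pos'],4),np.round(s['contact_force'],1))
th=1.05; base=fn(th); print("base",base)
for g in np.arange(.038,-.02,-.003):
    env.servo_line(lid_tcp(th,gap=g),velocity=.04)
    f=fn(th)
    if f>1.5: print("contact gap",g,f);break
pr("c")
for t in (1.0,.95,.9):
    env.servo_line(lid_tcp(t,gap=g),velocity=.04);print(t,round(fn(t),1));
pr("end")
p,d=env.grab_frame("scene");cv2.imwrite("pics/s5.png",p[:,:,::-1])
E
```

```text
base -0.2512674267850428
c 20.91 [0.6108 0.2057 0.232 ] [1.1 0.1 1.2]
1.0 -0.4
0.95 0.2
0.9 0.1
end 22.11 [0.6099 0.2259 0.2169] [-0.2 -0.2 -0.7]
```

View pics/s5.png

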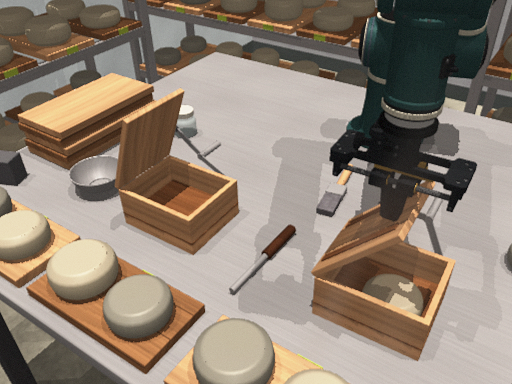

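The lid has moved down with the fingers on its outer face near (400,215), with little force. I'll carry on along the arc.

```bash
python3 - <<'E'
from h import *
for t in (.78,.68,.58,.48,.38,.28):
    env.servo_line(lid_tcp(t,half=.008),velocity=.05);s=env.get_state();print(t,round(s['time_s'],2),np.round(s['tool_pos'],4),np.round(s['contact_force'],1))
p,d=env.grab_frame("scene");cv2.imwrite("pics/s6.png",p[:,:,::-1])
E
```

```text
0.78 22.52 [0.6096 0.237  0.2166] [0.3 0.5 0.4]
0.68 23.0 [0.6089 0.2487 0.2043] [-0.7  0.5 -0.6]
0.58 23.48 [0.6084 0.2595 0.1915] [0.5 0.7 0.1]
0.48 23.97 [0.608  0.2689 0.1776] [-0.7  0.   0.2]
0.38 24.45 [0.6076 0.2769 0.1628] [0.4 0.4 0.1]
0.28 24.93 [0.6073 0.2834 0.1472] [0.1 0.2 0.9]
```

View pics/s6.png

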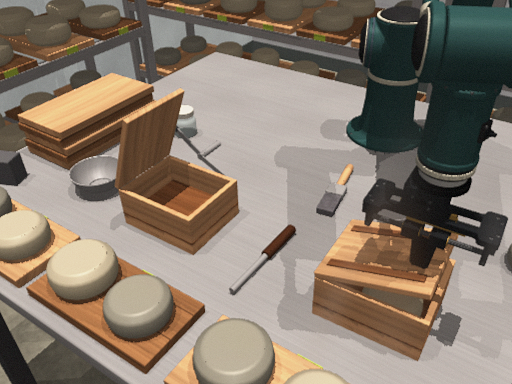

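The lid has followed and is nearly shut, with the fingertip on it near (425,255). I'll finish down slowly with a force check.

```bash
python3 - <<'E'
from h import *
def pr(t):
    s=env.get_state();print(t,round(s['time_s'],2),np.round(s['tool_pos'],4),np.round(s['contact_force'],1))
for t in (.20,.12,.06,.03):
    env.servo_line(lid_tcp(t,half=.008),velocity=.04);pr(t)
q=lid_tcp(0,half=.008)
z=q[2]+.003
while z>.090:
    env.servo_line([q[0],q[1],z],velocity=.02);f=fn(0,3)
    print(round(z,4),round(f,1))
    if f>8: break
    z-=.0015
pr("end")
p,d=env.grab_frame("scene");cv2.imwrite("pics/s7.png",p[:,:,::-1])
E
```

```text
0.2 25.47 [0.6072 0.2875 0.1346] [1.  0.1 0.5]
0.12 25.95 [0.6071 0.2905 0.1214] [-0.1 -0.3  0.4]
0.06 26.35 [0.6071 0.2921 0.1114] [-0.1  0.3  0.3]
0.03 26.62 [0.6071 0.2927 0.1066] [-0.2 -0.1 -0. ]
0.105 0.1
0.1035 -0.1
0.102 3.4
0.1005 10.0
end 27.73 [0.6076 0.2933 0.1024] [-3.4 -1.5  9.9]
```

View pics/s7.png

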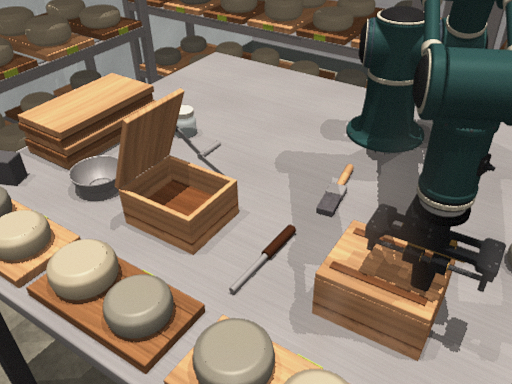

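The lid looks flat on the box, and contact came at z≈0.102 as expected. I'll retreat straight up, out of view, and check.

```bash
python3 - <<'E'
from h import *
p=np.array(env.get_state()['tool_pos'])
env.servo_line(p+[0,0,.05],velocity=.08); env.servo_line(p+[0,0,.28],velocity=.2)
env.move_pose([.20,.62,.38],TD); env.dwell(.5)
W=None
for n in("top","scene"):
    im,d=env.grab_frame(n);cv2.imwrite(f"pics/{n}8.png",im[:,:,::-1])
    W=world(n,d);q=(W-C)@Rb
    m=(abs(q[:,:,0])<.035)&(q[:,:,1]>-.085)&(q[:,:,1]<.088)&(q[:,:,2]>.05)&(q[:,:,2]<.2)
    P=q[m];a=np.linalg.lstsq(np.c_[P[:,:2],np.ones(len(P))],P[:,2],rcond=None)[0];print(n,m.sum(),"slopes,z0",a)
    d0=np.load(f"pics/{n}0.npy"); 
    W0=world(n,d0);e=(W0[:,:,1]<-.1)&(W0[:,:,1]>-.36)&(W0[:,:,0]>.42)&(W0[:,:,0]<.7)&(W0[:,:,2]>.05)
    print("empty change frac",(abs(d-d0)[e]>.006).mean())
s=env.get_state();print(s['time_s'],s['contact_force'])
E
```

```text
top 3453 slopes,z0 [-5.90995133e-04  9.93997726e-05  1.01895768e-01]
empty change frac 0.004424778761061947
scene 3079 slopes,z0 [-8.66204528e-05 -1.34617033e-03  1.03230248e-01]
empty change frac 0.023706896551724137
32.3667 [ 0.10050224 -0.6357853   0.4234176 ]
```

View pics/top8.png

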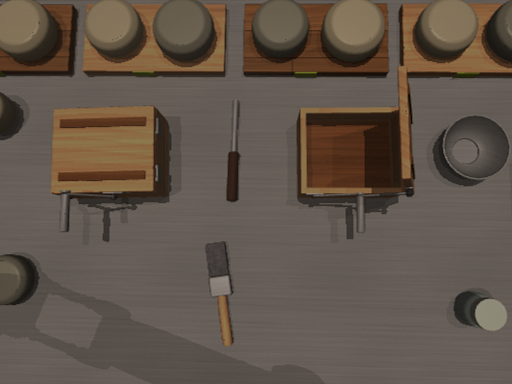

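View pics/scene8.png

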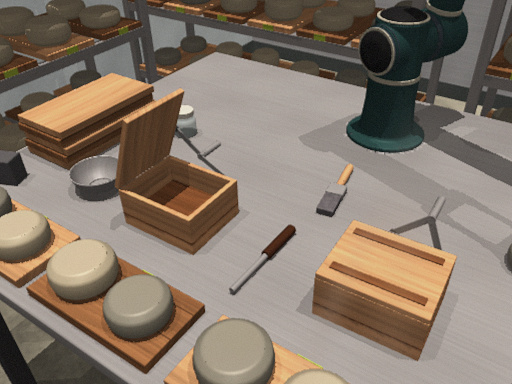

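The full box's lid is flat and shut, top at z=0.102 with slope under 0.002, and its bar is raised at (65,210) in the top view. The empty box looks as it did at the start. I'm handing in.

```bash
python3 -c "
from plant import env
print(env.finish_job())"
```

```text
the job is handed in; nothing more can be done
None
```

The box with the cheese is shut, and the empty box still stands open as I found it. The job was handed in at about 32.4 s with the arm clear of everything.

I pinched the knee bar from above and lifted it 31 mm along its arc. After letting go, I lowered the lid with closed fingers on its outer face, ending with about a 10 N press.

- **Cheese box:** the lid top measures 0.102 m above the bench from the top camera and 0.103 m from the scene camera. It slopes less than 0.002, so it lies flat on the rim.
- **Empty box:** it looks unchanged in both pictures. Only 0.4% (top) and 2.4% (scene) of its depth pixels differ from the start, which I take to be noise.
- **Checks that disagreed:** the first contact check on the lid was a false alarm from force noise. While the lid was coming down, the force readings at each stop stayed near zero, so I followed its travel from the pictures until the final press.

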